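# Slide the palette board home in the paint box and lock it

### The arm

A 6-joint arm with a two-finger parallel gripper is mounted at the origin on a cart in front of the work surface, level with it; the furniture and walls round the work are solid. World frame = base frame: x ahead of the robot, y to its left, z up, the work surface at z = 0. Lengths are in m, angles in rad, forces in N, time in s.
With the tool pointing down it reaches from about 0.35 to 0.975 m from the base axis. Payload 4.9 kg.
Tool frame: the origin (TCP) lies on the mounting face of the last link; the fingertips stand 173 mm ahead of it and the grasp point (between the pads) lies 155 mm ahead of it (tcp_to_grasp is the distance from the TCP to the grasp point, in m); z points along the fingers, y is the line along which they close (so a half turn about z gives the same grasp; the last joint's range is limited). The gripper opens to 85 mm and grips with 20 to 120 N. Pads are 22 mm wide; open, the fingers measure 114 mm over their backs; the gripper's body (76 mm by 85 mm) begins 54 mm behind the grasp point. The pads swing forward as they close: fully open they stand 13 mm farther back than shut.
Start: joints at [-1.444, 0.053, 1.613, -0, 1.476, -0.119], TCP at [0.152, -0.606, 0.405] pointing down, gripper open.
Joint ranges: [-3.01, 3.01], [-1.01, 2.22], [0.06, 2.58], [-1.02, 4.17], [0.09, 2.62], [-3.14, 3.14]. Speed limits (rad/s): [2.57, 2.57, 3.14, 3.14, 3.14, 3.14].

### API

Orientations are given as a rotation vector (axis times angle).
In Python, from station import get_obs, get_image, calibration, finish_job, tcp_to_grasp gives the robot as it stands. The module is installed in compiled form; this text tells all that it offers.
- The arm moves only by the tool arm_command, never from a script. Its argument "plan" is a list that holds one entry, the list of rows, each a list of 6 numbers: the shift along the tool's x, y, z in cm, then the turn, a rotation vector about the tool's x, y, z in rad. A call has 1 to 12 rows; each row is the pose to reach, as a shift and turn from the pose commanded when the call began, along the tool's axes at that moment; what a row does not reach only later rows make up. A row lasts 1/12 s, in which the tool goes at most 41.7 mm and 7.16 degrees, less where a joint would pass 70% of its speed; a pose out of reach is approached as far as the arm can. A call with a gripper value outside its range is refused whole. "gripper" is the closure, from -1 (fully open) to 1 (shut), set as the call begins (left out, the last holds). The fingers move at their own pace and stop on an object; "force" is the grip in N (left out, the last holds). Time passes only in rows, so rows that repeat a pose let the fingers close. It gives the time, the measured TCP pose, the force, the opening and the grip force at its end, in the units of the state.
- get_obs(): the state, without advancing time (a new reading comes with each control period).
- get_image(name): name is "scene" or "top"; returns (picture, depth): 480x640x3 uint8, blue, green, red; 480x640 float32, m along the optical axis (not along the pixel's ray), 0 where there is no reading.
- calibration(name): a dict with "fx", "fy", "cx", "cy" (pixels), "dist" ([k1, k2, p1, p2, k3] as OpenCV has them; the pictures are not rectified), "pose" (4x4, takes a point from camera to world coordinates). Camera axes: x right, y up, looking along -z (the intrinsics and any distortion apply to the point x, -y, -z); pixel columns grow to the right and rows downward; lengths in m; the calibration is good to about 2 mm. A picture is of the moment at which its call begins. calibration takes no time and is no camera call.
- finish_job(): hands the job in; it is judged then, once.
The state is a dict: "t": time; "q": joint angles; "dq": joint speeds; "effort": joint torques, N m; "tool_pos": TCP position; "tool_rot": TCP orientation; "contact_force": force on the tool from outside, world axes, zero at the start; "wrist_torque": the same for the moment, N m; "opening": finger opening in m; "grip_force": force on a finger pad.
Only numpy, scipy, OpenCV 4.12 (cv2) and the standard library are available. Lean on these libraries where they do the work, as an engineer would, in place of code of your own. Each camera call takes 0.05 s, during which the arm holds its last target. There are 200 camera calls.

### The job

With the fingertips only, push the paint-daubed palette board along the rails of the wooden paint box, away from the box's low front, until it drops into the notches of the rails; do not lift or tip the board, and leave the black paint cap standing on it. Then push the turn button on the box's left wall by its brass knob all the way across the board, to lock it, and leave everything else on the desk as it stands.

Things in the scene. Friction and masses are not known exactly. Their poses are not given: they have to be found in the camera images.
- paintbox: Open wooden paint box fixed to the desk, 290 long (its x) x 211 wide (its y) x 58 mm high. Origin: centre of its underside, on the desk. Its x points from the low front wall (top 36 mm up, nearest the robot) to the back wall, y to its left, z up. Side walls 14 mm thick, tops 58 mm up. Inside each runs a rail 10 mm wide, top 46 mm up, from x = -131 to +131 mm.
- palette: Loose plywood board with paint daubs, 180 x 180 x 8 mm, 0.26 to 0.46 kg; origin: centre of its flat underside, axes as the box's. Two battens 12 mm wide, 9 mm deep, cross its underside at x = -65 and +65 mm and ride on the rails: underside 55, top 63 mm up while it slides (2 to 6 N), 48 and 56 mm once it has dropped. It starts 45 to 80 mm short of home, towards the front.
- palette_front (a point): Middle of the board's front edge (the edge towards the box's low front), at half its thickness; -90 mm in x and +4 mm in z from the board's origin. The place to push.
- palette_home (a point): Fixed point of the box where the board's origin lies when home: 20 mm behind the box's centre, 48 mm up. There both battens lie in notches of the rails, 17 mm long and 7 mm deep, at box x = -45 and +85 mm (2.5 mm play each way). The rails go on 23 mm beyond, so a board shoved fast may pass or hang half out of them; pushed slowly it drops by its weight and stops.
- paint_cap: Black screw cap lying upside down on the board as a paint cup, 68 mm across, 20 mm high, loose, 30 g; origin at the centre of its underside. It rides along.
- turn_button (a joint): Angle (rad) of the dark wooden turn button on the box's left wall. 0: along the wall, pointing to the front; below 0: outwards; 1.57: its stop, square across the board. Stiff (about 1 N at the knob), stays where left. 12 mm wide, 44 mm from pivot to end, 58.5 to 68.5 mm up, so it passes over the board only once the board has dropped. Seen from above it turns anticlockwise.
- button_knob (a point): Centre of the brass knob near the button's end, 36 mm from the pivot; the knob is 12 mm across and spans 68.5 to 85 mm above the desk, the point is at 78 mm.
- button_pivot (a point): The button's pivot axis on the left wall, at 68 mm above the desk (-45, +98.5 mm from the box's origin in x, y of the box).
- desk_scissors: Blue-handled scissors lying on the left, 87 x 199 x 9 mm; bystander.
- masking_tape: Roll of masking tape lying on the left, 94 mm across, 25 mm high; bystander.
- jar_yellow: Open jar of yellow paint on the left, 68 mm across, 87 mm tall (it and the roll of tape change places); bystander.
- rubber: Block eraser lying at the desk's front edge on the right, 22 x 52 x 13 mm; bystander.
- black_cap: Another black screw cap, lying closed side up on the desk's front edge on the right, 68 mm across, 20 mm high; bystander.
Things that resemble listed ones, but are neither listed nor needed, are in the scene too. Leave any purple look-alike of the paint_cap alone.

How it is judged:
On the way, in this order (a step that is already met when the one before it is completed fails the run):
1. the palette board has dropped into the notches of both rails (horizontal distance between palette and palette_home below 0.006 m and z of palette in the frame of paintbox below 0.05 m and angle between palette's own z axis and vertical below 0.02 rad), for 0.2 s.
2. the turn button lies across the board (value of joint turn_button above 1.3 rad), for 0.2 s.
At the end, for the whole second after the job is handed in: The board lies at rest and level in the notches (within 6 mm of its home point, underside less than 50 mm above the desk), the turn button is turned at least 1.3 rad, across the board, and the cap still stands upright on the board (all of step 1 and linear speed of palette below 0.01 m/s and value of joint turn_button above 1.3 rad and horizontal distance between paint_cap and palette below 0.085 m and z of paint_cap in the frame of palette between 0.005 and 0.012 m and angle between paint_cap's own z axis and vertical below 0.1 rad); the robot touches nothing.
It fails at once if the palette board is lifted or tipped (z of palette in the frame of paintbox above 0.066 m or angle between palette's own z axis and vertical above 0.15 rad).
It fails at once if the paint cap is lifted off the board or tipped (z of paint_cap in the frame of palette above 0.022 m or angle between paint_cap's own z axis and vertical above 0.35 rad).
It fails at once if something else on the desk is moved (distance of any of desk_scissors, masking_tape, jar_yellow, rubber, black_cap from where it was at the start of the episode above 0.02 m).
It also fails if it takes over 45 s, if anything falls off the work surface, if the arm or the gripper's body presses on something with over 40 N, if the wrist force passes 120 N, or if a joint passes its speed limit or range.

## Working session

There is one attempt and no reset: what is moved stays moved. The work goes in short steps, Python scripts to look and compute and a tool call to move; the robot and the scene stay as the last step left them, time stands still between calls to the robot, and variables do not carry over. Pictures are saved under pics/ and viewed, at most 12 in all, crops included, and the job is handed in when it is done.

Besides the shell and the picture viewer there is one more tool, called after "Emit:" as a command line: name --argument value ..., lists and objects as JSON in quotes. arm_command: Moves the arm, as the interface text tells. Its arguments: {"type":"object","properties":{"plan":{"type":"array"},"gripper":{"type":"number"},"force":{"type":"number"}},"required":["plan"]}

```bash
mkdir -p pics; cat > h.py <<'E'
import numpy as np,cv2
from station import *
from scipy.spatial.transform import Rotation as R
def grab(n,f):
    im,d=get_image(n);cv2.imwrite('pics/%s.png'%f,im);np.save('pics/%s.npy'%f,d);return im,d
def ray(n,uv):
    c=calibration(n);K=np.array([[c['fx'],0,c['cx']],[0,c['fy'],c['cy']],[0,0,1]])
    p=cv2.undistortPoints(np.array(uv,float).reshape(-1,1,2),K,np.array(c['dist'],float))[:,0]
    v=np.c_[p[:,0],-p[:,1],-np.ones(len(p))]
    T=np.array(c['pose']);return T[:3,3],v@T[:3,:3].T
def atz(n,uv,z):
    o,v=ray(n,uv);return o+v*((z-o[2])/v[:,2])[:,None]
def cloud(n,d):
    H,W=d.shape;u,v=np.meshgrid(np.arange(W),np.arange(H))
    o,r=ray(n,np.stack([u,v],-1).reshape(-1,2))
    return (o+r*d.reshape(-1,1)).reshape(H,W,3)
E
python3 - <<'E'
from h import *
a,_=grab('top','top0');b,_=grab('scene','sc0')
o=get_obs();print(o['tool_pos'],o['tool_rot'],o['t'],tcp_to_grasp)
print(calibration('top')['pose'],calibration('scene')['pose'])
E
```

```text
[ 0.15206285 -0.60596998  0.40359526] [-3.11607021e+00 -3.84924286e-01  4.64485788e-07] 0.1 0.1547
[[-8.04889290e-03  9.95225552e-01 -9.72692989e-02  4.51064332e-01]
 [-9.99966625e-01 -8.14703110e-03 -6.11798842e-04 -1.54852372e-03]
 [-1.40133384e-03  9.72611283e-02  9.95257911e-01  1.16973123e+00]
 [ 0.00000000e+00  0.00000000e+00  0.00000000e+00  1.00000000e+00]] [[-0.75601586  0.35425296 -0.55040427 -0.16113192]
 [-0.6542592  -0.4341867   0.61921467  0.78980522]
 [-0.01961958  0.82824317  0.56002529  0.82097196]
 [ 0.          0.          0.          1.        ]]
```

View pics/top0.png

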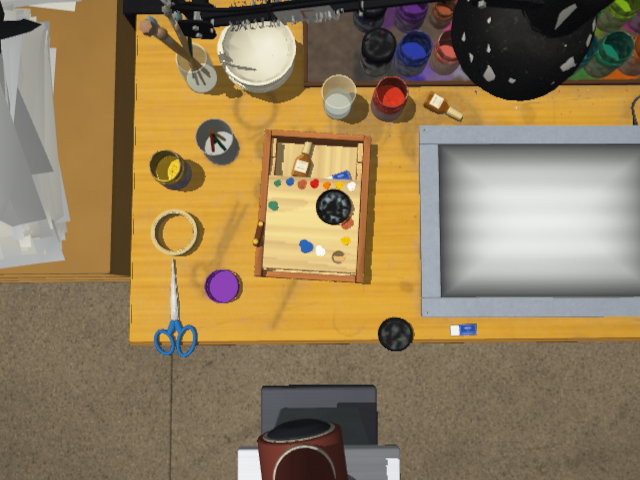

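View pics/sc0.png

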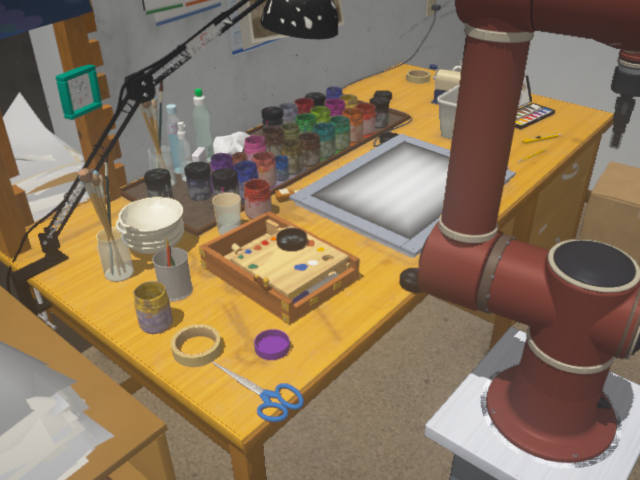

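The top view shows the box with corners near (266,131), (370,136), (364,283) and (255,276). The board is inside with the cap at (334,207), and the button knob is near (258,230) on the left wall. The scene view agrees. I'll enlarge the box.

```bash
python3 - <<'E'
from h import *
im=cv2.imread('pics/top0.png')[120:295,240:385]
cv2.imwrite('pics/crop0.png',cv2.resize(im,None,fx=3.4,fy=3.4,interpolation=cv2.INTER_CUBIC))
d=np.load('pics/top0.npy');P=cloud('top',d)
for (u,v) in [(266,131),(370,136),(363,282),(255,276),(310,225),(310,265),(334,195)]:print(u,v,P[v,u].round(4))
E
```

```text
266 131 [0.7739 0.0985 0.0604]
370 136 [ 0.7629 -0.1064  0.0578]
363 282 [ 0.4772 -0.0929 -0.0041]
255 276 [ 0.4911  0.1262 -0.0016]
310 225 [0.5864 0.0131 0.0634]
310 265 [0.5092 0.0136 0.0612]
334 195 [ 0.6446 -0.0339  0.0638]
```

View pics/crop0.png

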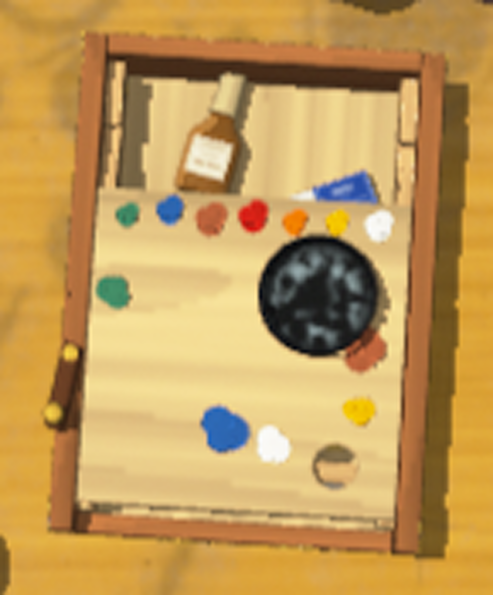

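```bash
python3 - <<'E'
from h import *
f=lambda L:[((u+.5)/3.4-.5+240,(v+.5)/3.4-.5+120) for u,v in L]
W=atz('top',f([(86,33),(444,55),(52,529),(415,551)]),.058)
B=atz('top',f([(98,188),(412,205),(78,508),(392,523)]),.063)
pk=[atz('top',f([(70,352)]),.07)[0],atz('top',f([(52,412)]),.085)[0]]
print(W.round(4),B.round(4),np.round(pk,4))
# fit box by Kabsch
def fit(m,p):
    m=np.array(m);mc,pc=m.mean(0),p.mean(0);U,S,V=np.linalg.svd((m-mc).T@(p-pc));Rm=(U@V).T;t=pc-Rm@mc;print('yaw',np.arctan2(Rm[1,0],Rm[0,0]),'t',t,'res',np.linalg.norm(m@Rm.T+t-p,axis=1));return Rm,t
Rb,tb=fit([(.145,.1055),(.145,-.1055),(-.145,.1055),(-.145,-.1055)],W[:,:2])
Rp,tp=fit([(.09,.09),(.09,-.09),(-.09,.09),(-.09,-.09)],B[:,:2])
print('board in box',Rb.T@(tp-tb));
for k in pk:print('in box',Rb.T@(k[:2]-tb))
print('pivot world',Rb@[-.045,.0985]+tb,'home',Rb@[.02,0]+tb)
# depth-based check
P=cloud('top',np.load('pics/top0.npy'));q=(P[...,:2]-tb)@Rb;z=P[...,2]
m=(abs(q[...,1])<.05)&(abs(z-.063)<.006)&(abs(q[...,0])<.14)
print('depth board x range',np.percentile(q[m][:,0],[0.5,2,98,99.5]),'z',np.median(z[m]))
m=(abs(z-.058)<.02)&(abs(q[...,0])<.17)&(abs(q[...,1])<.13)
print('box ext',q[m].min(0),q[m].max(0))
E
```

```text
[[ 0.778   0.1008  0.058 ]
 [ 0.7632 -0.1068  0.058 ]
 [ 0.4905  0.1198  0.058 ]
 [ 0.4764 -0.0855  0.058 ]] [[ 0.6854  0.0934  0.063 ]
 [ 0.674  -0.0865  0.063 ]
 [ 0.5021  0.1046  0.063 ]
 [ 0.4922 -0.0724  0.063 ]] [[0.5899 0.1086 0.07  ]
 [0.5545 0.117  0.085 ]]
yaw -0.07000776859558833 t [0.62701818 0.00705893] res [0.00174188 0.00188461 0.00273789 0.00287782]
yaw -0.06445500041798312 t [0.58842311 0.00975544] res [0.00145052 0.00172821 0.00245983 0.00192321]
board in box [-3.86891505e-02 -9.84677163e-06]
in box [-0.04410964  0.09867479]
in box [-0.0800249   0.10462777]
pivot world [0.58901855 0.10846543] home [0.64696919 0.00565992]
depth board x range [-0.12530117 -0.12277352  0.13458738  0.13844876] z 0.06336169800799096
box ext [-0.14358681 -0.10703911] [0.14744416 0.11010881]
```

```bash
cat >> h.py <<'E'
tb=np.array([0.62702,0.00706]);Rb=np.array([[np.cos(-.068),-np.sin(-.068)],[np.sin(-.068),np.cos(-.068)]])
def go(bx,by,ztip,yawbox=0):
    o=get_obs();T=R.from_rotvec(o['tool_rot']);w=np.r_[Rb@[bx,by]+tb,ztip+.173]
    t=R.from_euler('z',yawbox-.068)*R.from_matrix(np.diag([1,-1,-1.]))
    print('shift cm',(T.inv().apply(w-o['tool_pos'])*100).round(2),'turn',(T.inv()*t).as_rotvec().round(3),'F',np.round(o['contact_force'],1),'t',o['t'])
def where():
    o=get_obs();p=o['tool_pos'];print('tip box',((p[:2]-tb)@Rb).round(4),'z',round(p[2]-.173,4))
E
python3 -c "
from h import *
go(-.156,0,.21);print(get_obs()['q'])"
```

```text
shift cm [ 46.15 -52.71   2.17] turn [-0.002  0.     0.314] F [-0.5  0.1 -0.1] t 0.1
[-1.44398013e+00  5.32858015e-02  1.61414586e+00  6.92128476e-06
  1.47599882e+00 -1.18996713e-01]
```

Emit:
arm_command --plan '[[[46.15,-52.7,2.2,0,0,0.314],[46.15,-52.7,2.2,0,0,0.314],[46.15,-52.7,2.2,0,0,0.314],[46.15,-52.7,2.2,0,0,0.314],[46.15,-52.7,2.2,0,0,0.314],[46.15,-52.7,2.2,0,0,0.314],[46.15,-52.7,2.2,0,0,0.314],[46.15,-52.7,2.2,0,0,0.314],[46.15,-52.7,2.2,0,0,0.314],[46.15,-52.7,2.2,0,0,0.314],[46.15,-52.7,2.2,0,0,0.314],[46.15,-52.7,2.2,0,0,0.314]]]' --gripper 1

```text
t: 1.1
tool_pos: [0.3801, -0.1593, 0.3887]
tool_rot: [3.14, -0.108, 0.0]
contact_force: [0.9, 0.5, -0.3]
opening: 0.0002
grip_force: 0.0
```

```bash
python3 -c "
from h import *
go(-.156,0,.21);where()"
```

```text
shift cm [  7.9  -18.28   0.57] turn [ 0.    -0.    -0.001] F [ 0.9  0.5 -0.3] t 1.1
tip box [-0.2351 -0.1828] z 0.2157
```

Emit:
arm_command --plan '[[[7.9,-18.3,0.6,0,0,0],[7.9,-18.3,0.6,0,0,0],[7.9,-18.3,0.6,0,0,0],[7.9,-18.3,0.6,0,0,0],[7.9,-18.3,0.6,0,0,0],[7.9,-18.3,3,0,0,0],[7.9,-18.3,6,0,0,0],[7.9,-18.3,9,0,0,0],[7.9,-18.3,11,0,0,0],[7.9,-18.3,11,0,0,0],[7.9,-18.3,11,0,0,0]]]'

```text
t: 2.02
tool_pos: [0.4706, 0.0159, 0.2777]
tool_rot: [-3.139, 0.107, 0.005]
contact_force: [0.1, -0.2, 0.3]
opening: 0.0001
grip_force: 0.0
```

```bash
python3 -c "
from h import *
go(-.156,0,.046);where()
im,d=grab('scene','sc1');cv2.imwrite('pics/sc1c.png',cv2.resize(im[190:340,180:380],None,fx=4,fy=4))"
```

```text
shift cm [ 0.08 -0.18  5.87] turn [-0.     0.004 -0.   ] F [ 0.1 -0.2  0.3] t 2.0167
tip box [-0.1566 -0.0018] z 0.1047
```

View pics/sc1c.png

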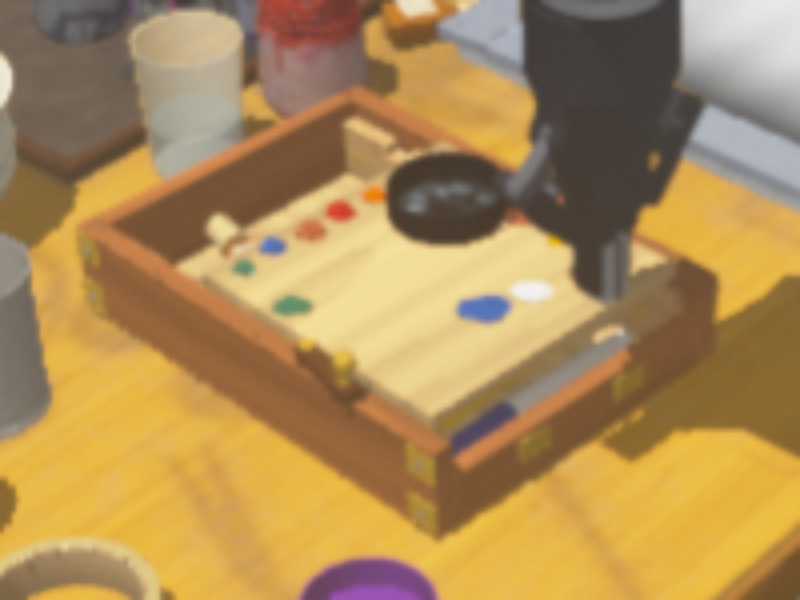

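The finger hangs in front of the board's front edge (crop 600,290), and the board, the cap at (445,200) and the knob at (345,365) stand free. Next I lower the tool.

Emit:
arm_command --plan '[[[0.1,-0.2,2,0,0,0],[0.1,-0.2,4,0,0,0],[0.1,-0.2,5,0,0,0],[0.1,-0.2,5.8,0,0,0],[0.1,-0.2,5.8,0,0,0],[0.1,-0.2,5.8,0,0,0],[0.6,-0.2,5.8,0,0,0],[0.9,-0.2,5.8,0,0,0],[1.1,-0.2,5.8,0,0,0],[1.3,-0.2,5.8,0,0,0],[1.5,-0.2,5.8,0,0,0],[1.5,-0.2,5.8,0,0,0]]]'

```text
t: 3.07
tool_pos: [0.4868, 0.0167, 0.2213]
tool_rot: [3.14, -0.107, 0.001]
contact_force: [-0.7, 0.3, 0.5]
opening: 0.0001
grip_force: 0.0
```

```bash
python3 -c "
from h import *
go(-.081,0,.046);where()"
```

```text
shift cm [5.96 0.01 0.23] turn [ 0.    -0.001 -0.   ] F [-0.7  0.3  0.5] t 3.0667
tip box [-1.406e-01  1.000e-04] z 0.0483
```

Emit:
arm_command --plan '[[[0.15,0,0.2,0,0,0],[0.3,0,0.2,0,0,0],[0.45,0,0.2,0,0,0],[0.6,0,0.2,0,0,0],[0.75,0,0.2,0,0,0],[0.9,0,0.2,0,0,0],[1.05,0,0.2,0,0,0],[1.2,0,0.2,0,0,0],[1.35,0,0.2,0,0,0],[1.5,0,0.2,0,0,0],[1.65,0,0.2,0,0,0],[1.8,0,0.2,0,0,0]]]'

```text
t: 4.07
tool_pos: [0.5035, 0.0157, 0.2186]
tool_rot: [-3.14, 0.107, 0.007]
contact_force: [-5.7, 0.5, 4.5]
opening: 0.0001
grip_force: 3.0
```

Emit:
arm_command --plan '[[[0.15,0,0,0,0,0],[0.3,0,0,0,0,0],[0.45,0,0,0,0,0],[0.6,0,0,0,0,0],[0.75,0,0,0,0,0],[0.9,0,0,0,0,0],[1.05,0,0,0,0,0],[1.2,0,0,0,0,0],[1.35,0,0,0,0,0],[1.5,0,0,0,0,0],[1.65,0,0,0,0,0],[1.8,0,0,0,0,0]]]'

```text
t: 5.07
tool_pos: [0.5215, 0.0145, 0.2186]
tool_rot: [-3.14, 0.107, 0.007]
contact_force: [-6.1, 0.4, 4.9]
opening: 0.0002
grip_force: 3.0
```

```bash
python3 -c "
from h import *
go(-.081,0,.046);where()
im,d=grab('scene','sc2');cv2.imwrite('pics/sc2c.png',cv2.resize(im[190:340,180:380],None,fx=4,fy=4))"
```

```text
shift cm [ 2.48  0.02 -0.05] turn [-0.     0.005  0.   ] F [-6.1  0.4  4.9] t 5.0667
tip box [-0.1058  0.0002] z 0.0456
```

View pics/sc2c.png

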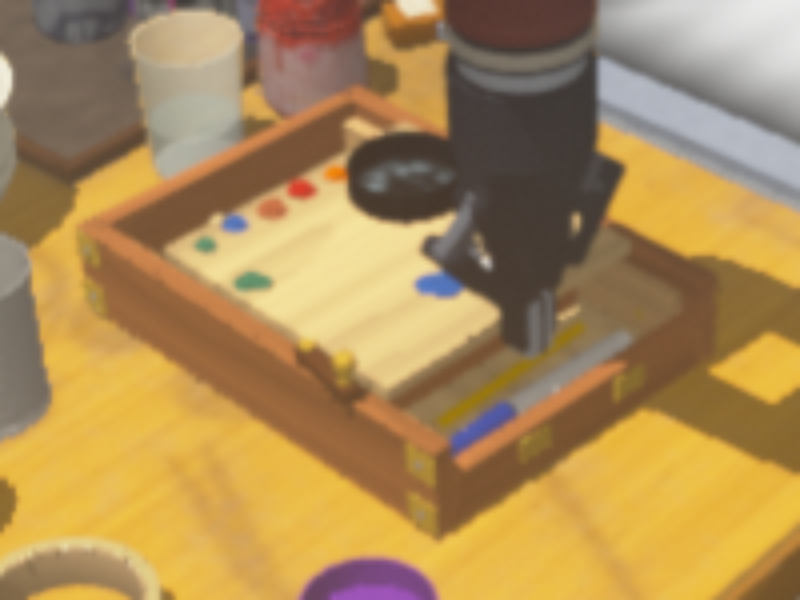

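The board slides along with its front edge at the finger (crop 525,310), level, with the cap still standing on it. I continue slowly.

Emit:
arm_command --plan '[[[0.13,0,0,0,0,0],[0.26,0,0,0,0,0],[0.39,0,0,0,0,0],[0.52,0,0,0,0,0],[0.65,0,0,0,0,0],[0.78,0,0,0,0,0],[0.91,0,0,0,0,0],[1.04,0,0,0,0,0],[1.17,0,0,0,0,0],[1.3,0,0,0,0,0],[1.43,0,0,0,0,0],[1.56,0,0,0,0,0]]]'

```text
t: 6.12
tool_pos: [0.5371, 0.0133, 0.2186]
tool_rot: [-3.14, 0.107, 0.006]
contact_force: [-6.1, 0.3, 3.9]
opening: -0.0001
grip_force: 2.7
```

Emit:
arm_command --plan '[[[0.06,0,0,0,0,0],[0.12,0,0,0,0,0],[0.18,0,0,0,0,0],[0.24,0,0,0,0,0],[0.3,0,0,0,0,0],[0.36,0,0,0,0,0],[0.42,0,0,0,0,0],[0.48,0,0,0,0,0],[0.54,0,0,0,0,0],[0.6,0,0,0,0,0],[0.66,0,0,0,0,0],[0.7,0,0,0,0,0]]]'

```text
t: 7.12
tool_pos: [0.5448, 0.0128, 0.2191]
tool_rot: [-3.14, 0.107, 0.001]
contact_force: [-3.2, 0.6, 1.5]
opening: 0.0
grip_force: 2.0
```

```bash
cat >> h.py <<'E'
def board(f):
    im,d=grab('top',f);P=cloud('top',d);q=(P[...,:2]-tb)@Rb
    for a,b,n in [(-.06,-.02,'front'),(.06,.1,'rear')]:
        for c,e in [(-.085,-.06),(.05,.085)]:
            m=(q[...,0]>a)&(q[...,0]<b)&(q[...,1]>c)&(q[...,1]<e);print(n,c,np.median(P[m][:,2]).round(4))
E
python3 -c "
from h import *
where();print(get_obs()['contact_force']);board('t3')"
```

```text
tip box [-0.0824  0.0001] z 0.0461
[-3.17444675  0.63059391  1.47327406]
front -0.085 0.0555
front 0.05 0.3528
rear -0.085 0.0567
rear 0.05 0.0564
```

The force fell and the board's top reads 56 mm, so it has dropped. I back off and rise.

Emit:
arm_command --plan '[[[-0.5,0,0,0,0,0],[-1.2,0,0,0,0,0],[-2,0,0,0,0,0],[-2.5,0,0,0,0,0],[-2.5,0,-2,0,0,0],[-2.5,0,-5,0,0,0],[-5,0,-8,0,0,0],[-8,0,-8,0,0,0],[-11,0,-8,0,0,0],[-12,0,-8,0,0,0],[-12,0,-8,0,0,0]]]'

```text
t: 8.08
tool_pos: [0.4228, 0.0213, 0.2986]
tool_rot: [3.14, -0.107, 0.001]
contact_force: [0.1, 0.5, -1.1]
opening: 0.0001
grip_force: 0.0
```

```bash
python3 -c "
from h import *
where();board('t4')
im=cv2.imread('pics/t4.png')[120:295,240:385]
cv2.imwrite('pics/t4c.png',cv2.resize(im,None,fx=3.4,fy=3.4,interpolation=cv2.INTER_CUBIC))"
```

```text
tip box [-0.2047  0.0003] z 0.1256
front -0.085 0.0556
front 0.05 0.0563
rear -0.085 0.0571
rear 0.05 0.0563
```

View pics/t4c.png

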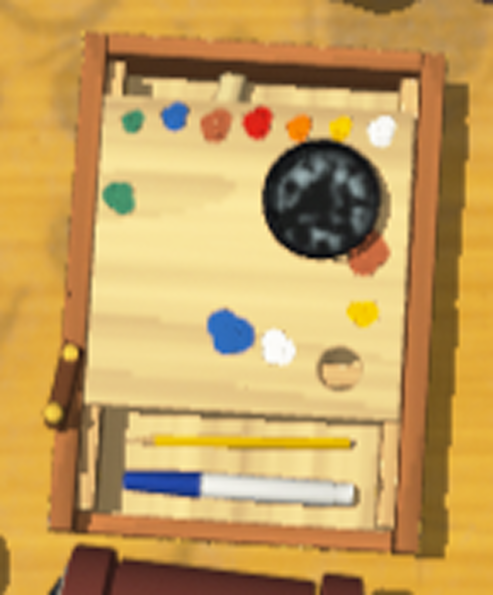

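The board sits home at a uniform height of 56 mm with the cap standing at (322,200). The knob at (53,413) is unmoved. Next I approach the knob from outside the left wall.

```bash
cat >> h.py <<'E'
def pusher(th,D):
    k=np.array([-.045-.036*np.cos(th),.0985-.036*np.sin(th)]);return k-D*np.array([np.sin(th),-np.cos(th)])
E
python3 -c "
from h import *
p=pusher(-.17,.034);go(p[0],p[1],.125,-.17)"
```

```text
shift cm [ 12.87 -13.79   0.12] turn [-0.    -0.002  0.17 ] F [-0.1 -0.5  0.1] t 8.1333
```

Emit:
arm_command --plan '[[[2,-13.8,0,0,0,0.17],[2,-13.8,0,0,0,0.17],[2,-13.8,0,0,0,0.17],[2,-13.8,0,0,0,0.17],[5,-13.8,0,0,0,0.17],[9,-13.8,0,0,0,0.17],[12.9,-13.8,0,0,0,0.17],[12.9,-13.8,0,0,0,0.17],[12.9,-13.8,2,0,0,0.17],[12.9,-13.8,4,0,0,0.17],[12.9,-13.8,5.2,0,0,0.17],[12.9,-13.8,5.2,0,0,0.17]]]'

```text
t: 9.13
tool_pos: [0.5621, 0.1496, 0.243]
tool_rot: [3.118, -0.373, -0.01]
contact_force: [-1.0, 0.2, -0.8]
opening: -0.0003
grip_force: 0.0
```

```bash
python3 -c "
from h import *
where()
for th,D in [(-.17,.034),(-.17,.022),(0,.02),(.25,.02),(.5,.02)]:
  p=pusher(th,D);print(th,D);go(p[0],p[1],.0735,th)
im,d=grab('scene','sc5');cv2.imwrite('pics/sc5c.png',cv2.resize(im[190:340,180:380],None,fx=4,fy=4))"
```

```text
tip box [-0.0744  0.1378] z 0.07
-0.17 0.034
shift cm [-0.04 -0.02 -0.35] turn [ 0.002  0.006 -0.   ] F [-1.   0.2 -0.8] t 9.1333
-0.17 0.022
shift cm [-0.04  1.18 -0.34] turn [ 0.002  0.006 -0.   ] F [-1.   0.2 -0.8] t 9.1333
0 0.02
shift cm [-0.32  2.02 -0.34] turn [ 0.002  0.006 -0.17 ] F [-1.   0.2 -0.8] t 9.1333
0.25 0.02
shift cm [-0.54  3.02 -0.34] turn [ 0.001  0.007 -0.42 ] F [-1.   0.2 -0.8] t 9.1333
0.5 0.02
shift cm [-0.5   4.05 -0.33] turn [ 0.     0.007 -0.67 ] F [-1.   0.2 -0.8] t 9.1333
```

View pics/sc5c.png

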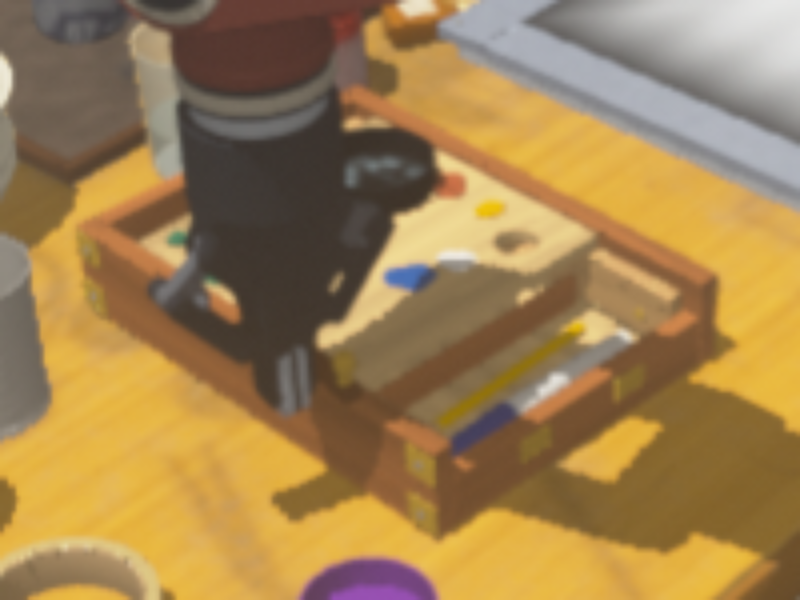

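The fingers stand outside the left wall at crop (285,380), just beside the knob at (345,365). Next I push along the arc, turning with it.

Emit:
arm_command --plan '[[[0,0.4,-0.4,0,0,0],[0,0.8,-0.4,0,0,0],[0,1.2,-0.4,0,0,0],[-0.1,1.5,-0.4,0,0,-0.06],[-0.2,1.75,-0.4,0,0,-0.11],[-0.3,2.0,-0.4,0,0,-0.17],[-0.4,2.33,-0.4,0,0,-0.25],[-0.48,2.67,-0.4,0,0,-0.34],[-0.54,3.0,-0.4,0,0,-0.42],[-0.53,3.35,-0.4,0,0,-0.5],[-0.52,3.7,-0.4,0,0,-0.59],[-0.5,4.05,-0.4,0,0,-0.67]]]'

```text
t: 10.18
tool_pos: [0.5489, 0.1113, 0.2524]
tool_rot: [-3.067, -0.679, -0.004]
contact_force: [-1.1, 1.9, 1.4]
opening: -0.0001
grip_force: 0.4
```

```bash
python3 -c "
from h import *
where()
for th in [.5,.7,.9,1.1,1.3,1.45,1.55,1.65]:
  p=pusher(th,.02);print(th);go(p[0],p[1],.0745,th)
im,d=grab('scene','sc6');cv2.imwrite('pics/sc6c.png',cv2.resize(im[190:340,180:380],None,fx=4,fy=4))"
```

```text
tip box [-0.0851  0.0987] z 0.0794
0.5
shift cm [-0.09 -0.06  0.49] turn [ 0.    -0.002  0.004] F [-1.1  1.9  1.4] t 10.1833
0.7
shift cm [-0.42  0.69  0.49] turn [ 0.001 -0.002 -0.196] F [-1.1  1.9  1.4] t 10.1833
0.9
shift cm [-0.59  1.5   0.49] turn [ 0.001 -0.002 -0.396] F [-1.1  1.9  1.4] t 10.1833
1.1
shift cm [-0.6   2.32  0.49] turn [ 0.001 -0.002 -0.596] F [-1.1  1.9  1.4] t 10.1833
1.3
shift cm [-0.45  3.13  0.49] turn [ 0.001 -0.002 -0.796] F [-1.1  1.9  1.4] t 10.1833
1.45
shift cm [-0.23  3.7   0.49] turn [ 0.001 -0.002 -0.946] F [-1.1  1.9  1.4] t 10.1833
1.55
shift cm [-0.04  4.07  0.49] turn [ 1.000e-03 -2.000e-03 -1.046e+00] F [-1.1  1.9  1.4] t 10.1833
1.65
shift cm [0.19 4.41 0.49] turn [ 0.002 -0.002 -1.146] F [-1.1  1.9  1.4] t 10.1833
```

View pics/sc6c.png

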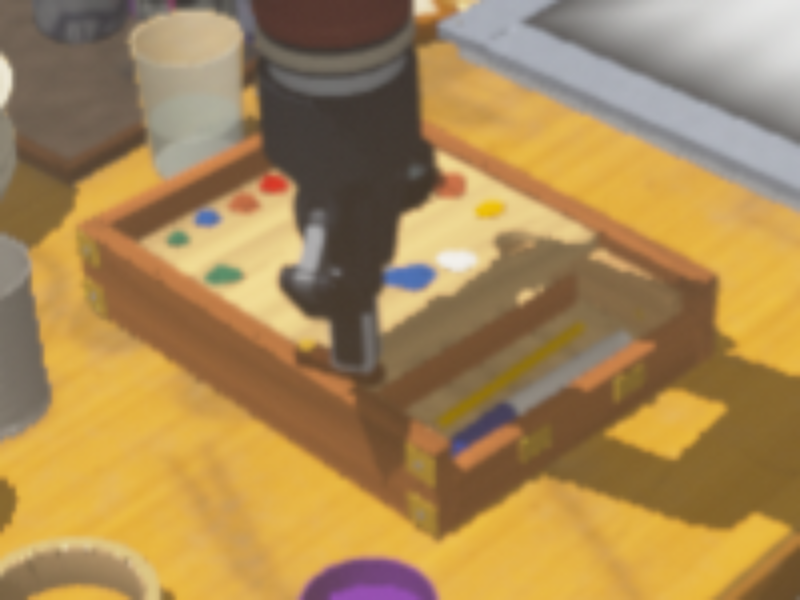

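The fingers press the knob and the button has begun to turn; its end shows at crop (365,375) below the fingers. I carry on round.

Emit:
arm_command --plan '[[[-0.2,0.2,0.3,0,0,-0.07],[-0.3,0.45,0.4,0,0,-0.13],[-0.42,0.7,0.4,0,0,-0.2],[-0.5,1.1,0.4,0,0,-0.3],[-0.59,1.5,0.4,0,0,-0.4],[-0.6,1.9,0.4,0,0,-0.5],[-0.6,2.3,0.4,0,0,-0.6],[-0.53,2.7,0.4,0,0,-0.7],[-0.45,3.1,0.4,0,0,-0.8],[-0.35,3.4,0.4,0,0,-0.87],[-0.23,3.7,0.4,0,0,-0.95],[-0.2,3.8,0.4,0,0,-0.97]]]'

```text
t: 11.23
tool_pos: [0.5646, 0.0761, 0.2509]
tool_rot: [2.397, 2.024, 0.009]
contact_force: [0.1, 1.9, 8.0]
opening: -0.0002
grip_force: 4.8
```

```bash
python3 -c "
from h import *
where()
for th,D in [(1.45,.02),(1.57,.02),(1.57,.017)]:
  p=pusher(th,D);print(th,D);go(p[0],p[1],.0745,th)
im,d=grab('scene','sc7');cv2.imwrite('pics/sc7c.png',cv2.resize(im[190:340,180:380],None,fx=4,fy=4))"
```

```text
tip box [-0.067   0.0646] z 0.0779
1.45 0.02
shift cm [ 0.03 -0.23  0.34] turn [ 0.007 -0.002  0.02 ] F [0.1 1.9 8. ] t 11.2333
1.57 0.02
shift cm [-0.19  0.21  0.34] turn [ 0.007 -0.002 -0.1  ] F [0.1 1.9 8. ] t 11.2333
1.57 0.017
shift cm [-0.16  0.51  0.34] turn [ 0.007 -0.002 -0.1  ] F [0.1 1.9 8. ] t 11.2333
```

View pics/sc7c.png

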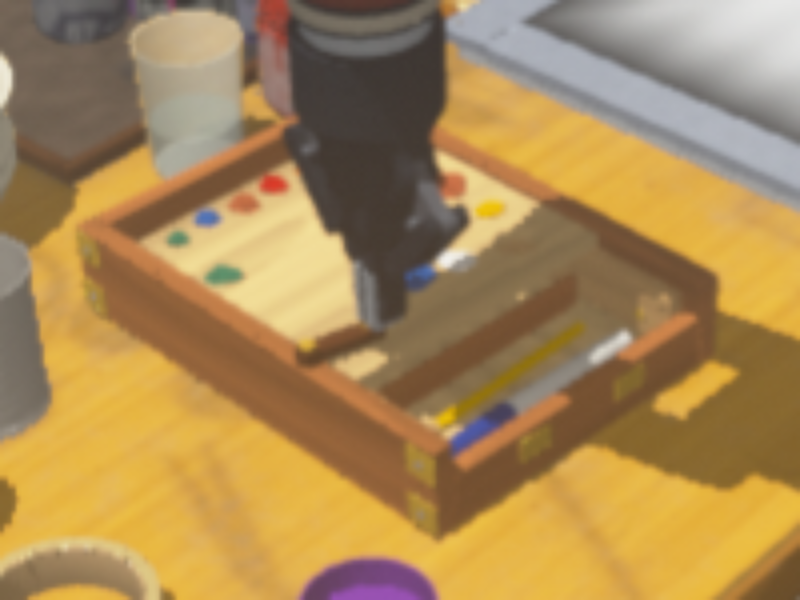

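The button is now almost square across the board (crop 310,350 to 380,330), and the cap and board stand undisturbed. The fingers carry some upward force, so I ease up slightly and finish to the stop.

Emit:
arm_command --plan '[[[0,0,-0.2,0,0,0],[-0.1,0.1,-0.2,0,0,-0.05],[-0.2,0.2,-0.2,0,0,-0.1],[-0.2,0.3,-0.2,0,0,-0.1],[-0.2,0.4,-0.2,0,0,-0.1],[-0.2,0.5,-0.2,0,0,-0.1],[-0.2,0.5,-0.2,0,0,-0.1]]]'

```text
t: 11.87
tool_pos: [0.5682, 0.0733, 0.2509]
tool_rot: [2.298, 2.139, 0.003]
contact_force: [-0.6, 0.6, 7.0]
opening: 0.0003
grip_force: 3.1
```

```bash
python3 -c "
from h import *
where();go(-.3,.06,.15,1.57)"
```

```text
tip box [-0.0632  0.0621] z 0.0779
shift cm [ -0.3  -23.66  -7.28] turn [ 0.003  0.    -0.003] F [-0.6  0.6  7. ] t 11.8667
```

Emit:
arm_command --plan '[[[0,-0.1,-0.5,0,0,0],[0,-0.4,-1,0,0,0],[0,-1,-2,0,0,0],[0,-3,-4,0,0,0],[0,-6,-7,0,0,0],[0,-10,-7,0,0,0],[0,-14,-7,0,0,0],[0,-15,-7,0,0,0],[0,-15,-7,0,0,0]]]'

```text
t: 12.62
tool_pos: [0.415, 0.0841, 0.3182]
tool_rot: [-2.297, -2.143, 0.001]
contact_force: [-0.4, -0.2, -0.2]
opening: 0.0
grip_force: 0.0
```

```bash
python3 -c "
from h import *
where();print(get_obs()['contact_force']);board('t8')
im=cv2.imread('pics/t8.png')[120:295,240:385]
cv2.imwrite('pics/t8c.png',cv2.resize(im,None,fx=3.4,fy=3.4,interpolation=cv2.INTER_CUBIC))"
```

```text
tip box [-0.2168  0.0624] z 0.1452
[-0.44392303 -0.1773838  -0.23210164]
front -0.085 0.0558
front 0.05 0.057
rear -0.085 0.0566
rear 0.05 0.0561
```

View pics/t8c.png

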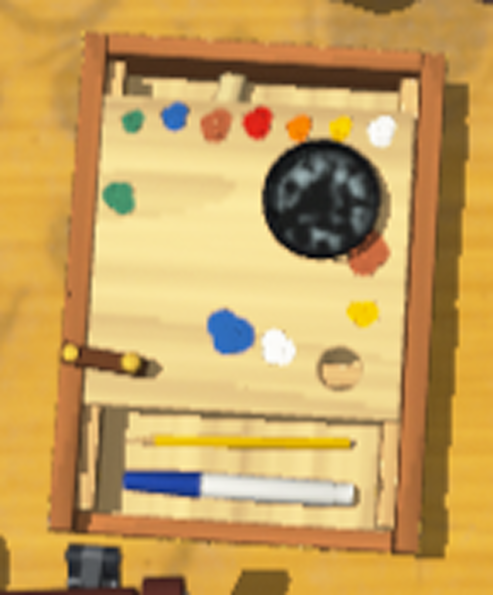

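```bash
python3 -c "
from h import *
f=lambda u,v:[((u+.5)/3.4-.5+240,(v+.5)/3.4-.5+120)]
p=(atz('top',f(70,352),.071)[0][:2]-tb)@Rb
for v in (360,363,366):
  k=(atz('top',f(132,v),.085)[0][:2]-tb)@Rb;d=k-p;print(p,k,np.arctan2(-d[1],-d[0]),np.linalg.norm(d))
for D in (.04,.0205,.017,.015):
  q=pusher(1.57,D);print(D);go(q[0],q[1],.079,1.57)"
```

```text
[-0.04403234  0.09865348] [-0.04811702  0.06233074] 1.4588115622438533 0.03655168719884969
[-0.04403234  0.09865348] [-0.04979656  0.06221888] 1.4138896091756943 0.036887755736787695
[-0.04403234  0.09865348] [-0.05147559  0.06210704] 1.3698787822864058 0.03729670135248477
0.04
shift cm [ 0.04 13.01  6.7 ] turn [ 0.001  0.    -0.001] F [ 0.1 -0.1  0.4] t 12.6667
0.0205
shift cm [ 0.04 14.96  6.7 ] turn [ 0.001  0.    -0.001] F [ 0.1 -0.1  0.4] t 12.6667
0.017
shift cm [ 0.04 15.31  6.7 ] turn [ 0.001  0.    -0.001] F [ 0.1 -0.1  0.4] t 12.6667
0.015
shift cm [ 0.04 15.51  6.7 ] turn [ 0.001  0.    -0.001] F [ 0.1 -0.1  0.4] t 12.6667
```

The button stands at about 1.41 rad, just short of its stop. I give it one more gentle push.

Emit:
arm_command --plan '[[[0,4,0,0,0,0],[0,8,0,0,0,0],[0,11,2,0,0,0],[0,12.5,5,0,0,0],[0,13,6.4,0,0,0],[0,13.5,6.4,0,0,0],[0,14.2,6.4,0,0,0],[0,14.7,6.4,0,0,0],[0,15.1,6.4,0,0,0],[0,15.4,6.4,0,0,0],[0,15.65,6.4,0,0,0],[0,15.75,6.4,0,0,0]]]'

```text
t: 13.67
tool_pos: [0.5753, 0.0728, 0.2562]
tool_rot: [2.296, 2.143, 0.001]
contact_force: [-3.5, -1.4, 3.9]
opening: 0.0002
grip_force: 2.0
```

Emit:
arm_command --plan '[[[0,0,0,0,0,0],[0,-0.3,-0.3,0,0,0],[0,-1,-1,0,0,0],[0,-2,-2,0,0,0],[0,-4,-4,0,0,0],[0,-7,-6.5,0,0,0],[0,-11,-6.5,0,0,0],[0,-15,-6.5,0,0,0],[0,-15.5,-6.5,0,0,0],[0,-15.5,-6.5,0,0,0],[0,-15.5,-6.5,0,0,0]]]'

```text
t: 14.58
tool_pos: [0.4201, 0.0838, 0.3206]
tool_rot: [2.295, 2.143, 0.003]
contact_force: [0.1, 0.3, -0.0]
opening: -0.0001
grip_force: 0.0
```

```bash
python3 -c "
from h import *
where();print(get_obs()['contact_force']);board('t9')
im=cv2.imread('pics/t9.png')[120:295,240:385]
cv2.imwrite('pics/t9c.png',cv2.resize(im,None,fx=3.4,fy=3.4,interpolation=cv2.INTER_CUBIC))"
```

```text
tip box [-0.2117  0.0625] z 0.1476
[ 0.08307077  0.32453559 -0.00778767]
front -0.085 0.0559
front 0.05 0.0573
rear -0.085 0.0571
rear 0.05 0.0563
```

View pics/t9c.png

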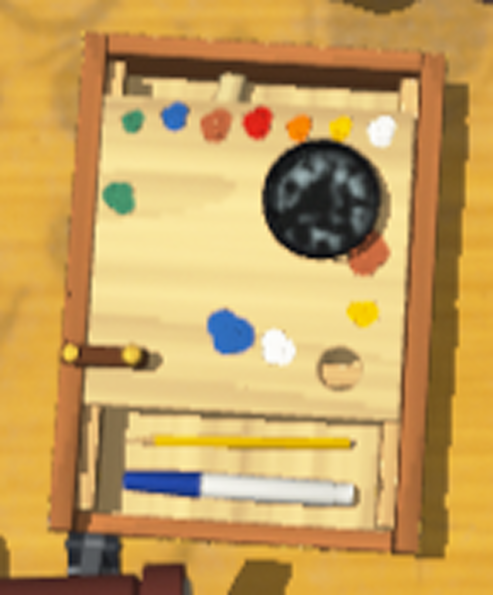

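The button now lies square across the board with the knob at (132,355). The board is home and level, the cap stands on it, and the robot is clear.

```bash
python3 -c "
from station import *
print(finish_job())"
```

```text
the job is handed in; nothing more can be done
None
```

The job is handed in: the board lies level in its notches, the turn button is square across it, and the paint cap still stands on the board; `finish_job` returned no verdict.

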